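Set the hold-down screw of the frame repair jig

TASK

Screw the black knob on the sloping frame repair jig clockwise, regripping as often as needed, until the screw bottoms with its orange shoe on the wooden end bar. Then back it off a quarter of a turn, so that repaired bars can just slide under the shoe, and let go. Leave the other things on the table where they are.

Things in the scene. Friction and masses are not known exactly. Their poses are not given: they have to be found in the camera images.
- jig: Fixed beech repair jig: a small desk, 160 x 200 mm bed sloping 30 deg towards the robot. Origin: centre of its underside on the table; z up, x towards its high back edge, y along the bed. The clamp screw stands square to the bed: its axis leans 30 deg from vertical, from shoe to knob along (-0.5, 0, 0.866) in the jig's frame, so the gripper must tilt 30 deg to line up with it.
- knob (a point): Centre of the black knurled round knob on the screw: 40 mm diameter, 24 mm high along the tilted screw axis, with a white line from the middle of its top to the rim and down its side that shows its turn. It moves with the screw. Below the knob an 11 mm stem is bare for 34 mm (bottomed) to 44 mm (joint 0) down to the bridge, so fingertips may reach past the knob.
- bar (a point): Middle of the top face of the 232 x 35 x 10 mm wooden end bar that lies on the bed along the jig's y, right under the screw; on the screw axis, about 69 mm above the table. 36 to 46 mm above it along the axis is a dark steel bridge, 126 mm along y and 64 mm across, that carries the screw.
- screw (a joint): Turn of the screw in rad, growing clockwise seen from above the knob (screwing in). 5 mm per turn: knob and orange shoe go down along the axis as it is screwed in. At 0 the shoe is 10 mm off the bar; at 12.57 (two turns) it sits on the bar and the screw stops dead; fingers then slip on the knob. Starts between 2.4 and 5.2. Takes about 0.07 N m to turn; stays where left.
- hive_tool: Loose matte black steel hive tool lying flat beside the jig, 243 mm long along its x, up to 50 mm wide, 5 mm thick with a 22 mm high hooked end at its -x end. Origin: underside, near the middle.
- mallet: Loose stubby wooden mallet lying beside the jig: head 60 mm diameter, 95 mm long along its y; handle 24 mm thick sticking out to 155 mm along its -x. Origin: under the head.
- brass_hinge: Loose open brass hinge lying flat in front of the jig, 64 x 62 mm, 8 mm high. Origin: centre of underside.
- trap_cone: Loose green plastic swarm trap entrance cone, base 84 mm diameter, 55 mm high, in front of the jig. Origin: centre of underside.
- glue_bottle: Loose white glue bottle with orange cap, 56 mm diameter, 150 mm high, at one side of the table. Origin: centre of underside.
- pin_jar: Loose amber jar with brass lid, 64 mm diameter, 85 mm high, at the other side of the table. Origin: centre of underside.

How it is judged:
By the outcome, as a careful person would: the job done as asked, in the order asked, and still so for the second after the job is handed in, with the robot touching nothing.
It also fails if it takes over 72 s, if anything falls off the work surface, if the arm or the gripper's body presses on something with over 40 N, if the wrist force passes 120 N, or if a joint passes its speed limit or range.

ROBOT

A 6-joint arm with a two-finger parallel gripper is mounted at the origin on the work surface. World frame = base frame: x ahead of the robot, y to its left, z up, the work surface at z = 0. Lengths are in m, angles in rad, forces in N, time in s.
With the tool pointing down it reaches from about 0.225 to 0.875 m from the base axis. Payload 3.4 kg.
Tool frame: the origin (TCP) lies at the very end of the fingers, on their centre line; the grasp point (between the pads) lies 19 mm behind it; z points along the fingers, y is the direction in which the jaws open and shut (so a half turn about z gives the same grasp; the last joint's range is limited). The gripper opens to 85 mm and grips with 20 to 120 N. Pads are 22 mm wide; open, the fingers measure 114 mm over their backs; the gripper's body (76 mm by 85 mm) begins 54 mm behind the grasp point. The pads swing forward as they close: fully open they stand 13 mm farther back than shut.
Start: joints at [-1.301, 0.276, 1.505, -0, 1.361, -0.121], TCP at [0.219, -0.532, 0.231] pointing down, gripper open.
Joint ranges: [-2.89, 2.89], [-0.75, 2.08], [0.22, 2.7], [-1.18, 4.32], [0.11, 2.71], [-2.7, 2.7]. Speed limits (rad/s): [2.57, 2.57, 3.14, 3.14, 3.14, 3.14].

INTERFACE

Orientations are given as a unit quaternion [w, x, y, z].
In Python, from rig import telemetry, optics, order gives the robot as it stands.
- The arm moves only by the shell command python3 -m creep 'ROWS' [FORCE]. ROWS is a JSON object of lists of equal length, an entry for each row: "slide": the shift along the world's x, y, z normalised to -1 to 1, where 1 is 0.15 m, a list of three; "twist": the turn, a rotation vector about the world's x, y, z normalised to -1 to 1, where 1 is 360 degrees, a list of three; "fingers": the gripper's target within -1 to 1 (fully open at 1, half-way at 0, shut at -1). A call has 1 to 20 rows; each row is the pose to reach, as a shift and turn from the pose commanded when the call began, turning the shorter way round; what a row does not reach only later rows make up. A row lasts 1/10 s, in which the tool goes at most 50 mm and 8.59 degrees, less where a joint would pass 70% of its speed; a pose out of reach is approached as far as the arm can. A call with a number of a shift or a turn outside -1 to 1 is refused whole. A call with a gripper value outside its range is refused whole. The fingers move at their own pace and stop on an object; FORCE is the grip in N (left out, the last holds). Time passes only in rows, so rows that repeat a pose let the fingers close. It gives the time, the measured TCP pose, the force and the opening at its end, in the units of the state.
- telemetry.get_state(): the state, without advancing time (a new reading comes with each control period).
- optics.get_image(name): name is "scene" or "side" or "wrist"; returns a dict with "img" (400x640x3 uint8, blue, green, red), "depth" (400x640 float32, m along the optical axis (not along the pixel's ray), 0 where there is no reading), "fovy" (degrees; the focal length in pixels is half the picture's height over the tangent of half this angle, whatever the lens; pixels are square), "cx", "cy" (the principal point, pixels), "dist" ([k1, k2, p1, p2, k3] as OpenCV has them; the pictures are not rectified), "world_from_camera" (4x4, takes a point from camera to world coordinates). Camera axes: x right, y down, z forward; pixel columns grow to the right and rows downward; lengths in m; the calibration is good to about 2 mm. A picture is of the moment at which its call begins.
- order.sign_off(): hands the job in, once; it reports no verdict.
The state is a dict: "clock": time; "qpos": joint angles; "qd": joint speeds; "effort": joint torques, N m; "position": TCP position; "ee_rot": TCP orientation; "contact_force": force on the tool from outside, world axes, zero at the start; "moment": the same for the moment, N m; "width": finger opening in m.
Only numpy, scipy, OpenCV 4.12 (cv2) and the standard library are available. Lean on these libraries where they do the work, as an engineer would, in place of code of your own. Each camera call takes 0.05 s, during which the arm holds its last target.

## Working session

There is one attempt and no reset: what is moved stays moved. The work goes in short steps, Python scripts to look and compute and a shell command to move; the robot and the scene stay as the last step left them, time stands still between calls to the robot, and variables do not carry over. Pictures are saved under pics/ and viewed, and the job is handed in when it is done.

```bash
ls; mkdir -p pics; cat > h.py <<'E'
import numpy as np,cv2
from rig import telemetry, optics, order
def K(d):
    f=200/np.tan(np.radians(d['fovy']/2)); return np.array([[f,0,d['cx']],[0,f,d['cy']],[0,0,1.]])
def snap(n,f):
    d=optics.get_image(n); cv2.imwrite('pics/'+f+'.png',d['img']); np.save('pics/'+f+'.npy',d,allow_pickle=True); return d
def load(f): return np.load('pics/'+f+'.npy',allow_pickle=True).item()
def ray(d,u,v):
    p=cv2.undistortPoints(np.array([[[u,v]]],float),K(d),np.array(d['dist']))[0,0]; return np.array([p[0],p[1],1.])
def pt(d,u,v,z=None):
    if z is None:
        z=d['depth'][int(v)-1:int(v)+2,int(u)-1:int(u)+2]; z=np.median(z[z>0])
    return (d['world_from_camera']@np.append(ray(d,u,v)*z,1))[:3]
def proj(d,P):
    T=np.linalg.inv(d['world_from_camera']); P=np.atleast_2d(P)
    return cv2.projectPoints((P@T[:3,:3].T+T[:3,3]),np.zeros(3),np.zeros(3),K(d),np.array(d['dist']))[0][:,0]
E
python3 - <<'E'
from h import *
for n in ('scene','side','wrist'):
    d=snap(n,n+'0'); print(n,d['fovy'],d['dist'],np.round(d['world_from_camera'],3).tolist())
print(telemetry.get_state())
E
```

```text
pics
scene 53.90192413887784 [-0.06659229  0.          0.          0.          0.        ] [[0.299, 0.802, -0.518, 1.209], [0.954, -0.243, 0.175, -0.202], [0.014, -0.546, -0.837, 1.156], [0.0, 0.0, 0.0, 1.0]]
side 48.811897642891275 [0.00439607 0.         0.         0.         0.        ] [[0.746, -0.438, 0.502, -0.301], [-0.666, -0.479, 0.572, -0.964], [-0.01, -0.761, -0.649, 1.191], [0.0, 0.0, 0.0, 1.0]]
wrist 63.712745181584424 [-0.04038338  0.          0.          0.          0.        ] [[0.38, -0.888, -0.259, 0.285], [-0.925, -0.366, -0.104, -0.506], [-0.002, 0.28, -0.96, 0.372], [0.0, 0.0, 0.0, 1.0]]
{'clock': 0.15, 'qpos': array([-1.30098449e+00,  2.76444043e-01,  1.50587773e+00,  1.31434833e-05,
        1.36068961e+00, -1.21003435e-01]), 'qd': array([-3.13472202e-05, -2.79049316e-03, -4.72343321e-03, -8.98475357e-04,
       -1.10669367e-03, -6.61496457e-04]), 'effort': array([ 1.56191483e-03, -4.17143548e+01, -2.46033561e+01, -1.32849704e-05,
        7.61185773e-03,  1.64564750e-05]), 'position': array([ 0.21892968, -0.53124858,  0.23062756]), 'ee_rot': array([-7.07879302e-04,  9.80968622e-01,  1.94165032e-01, -4.63225270e-05]), 'contact_force': array([ 0.80148031,  0.57081924, -0.13991599]), 'moment': array([-0.02017726,  0.03160743,  0.02146795]), 'width': 0.08562529488541579}
```

View pics/scene0.png

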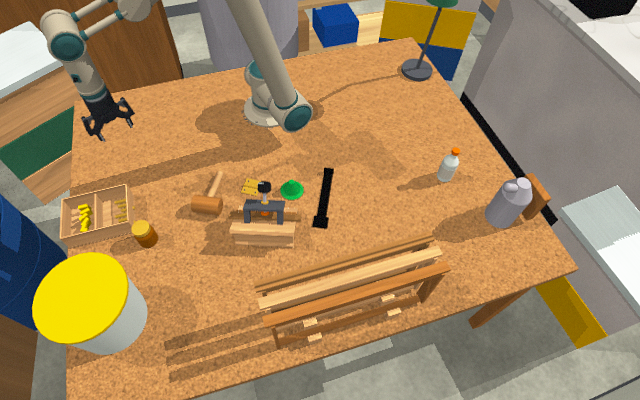

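View pics/side0.png

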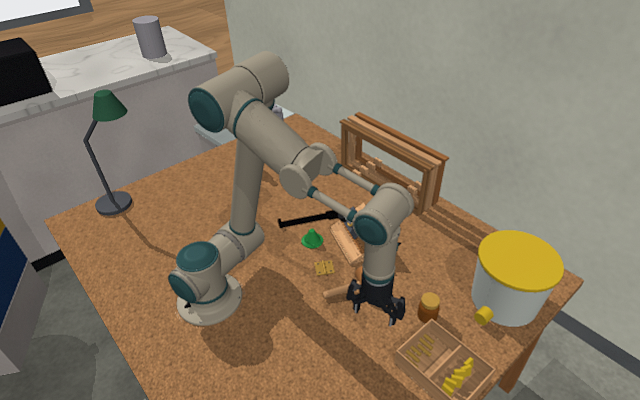

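The scene view shows the jig at about (265,220), with the knob at (264,187). The hinge is at (250,187), the cone at (291,188), the hive tool at (323,198) and the mallet at (208,200). In the side view the arm hides the jig.

```bash
python3 - <<'E'
from h import *
d=load('scene0'); c=d['img'][150:260,180:350]; cv2.imwrite('pics/c0.png',cv2.resize(c,None,fx=4.6,fy=4.6,interpolation=cv2.INTER_CUBIC))
for u,v in [(264,187),(264,190),(265,203),(250,205),(280,205),(232,225),(294,228),(291,180),(208,203)]: print(u,v,pt(d,u,v).round(4))
E
```

```text
264 187 [ 0.5072 -0.1262  0.1705]
264 190 [ 0.5133 -0.1283  0.1636]
265 203 [ 0.5269 -0.1331  0.1126]
250 205 [ 0.5227 -0.1801  0.1158]
280 205 [ 0.5481 -0.0898  0.1128]
232 225 [ 0.5573 -0.2494  0.0826]
294 228 [ 0.6223 -0.0661  0.0798]
291 180 [ 0.4202 -0.0204  0.0509]
208 203 [ 0.4358 -0.3111  0.0573]
```

View pics/c0.png

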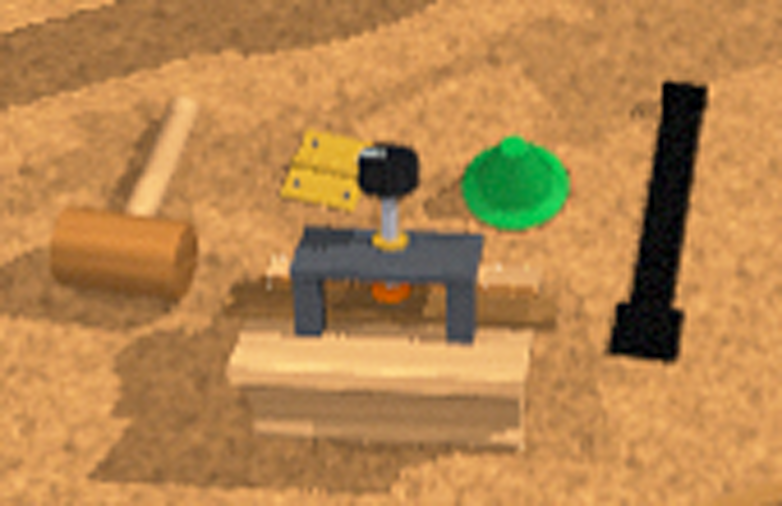

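```bash
cat >> h.py <<'E'
from scipy.spatial.transform import Rotation as R
def st():
    s=telemetry.get_state(); q=s['ee_rot']; return s,np.array(s['position']),R.from_quat([q[1],q[2],q[3],q[0]])
def frame(a,ydir):
    z=-a/np.linalg.norm(a); y=ydir-z*(ydir@z); y/=np.linalg.norm(y); return R.from_matrix(np.c_[np.cross(y,z),y,z])
def go(P,Rt):
    s,p,r=st(); rv=(Rt*r.inv()).as_rotvec()
    print('slide',((P-p)/.15).round(4),'twist',(rv/2/np.pi).round(4),'deg',np.degrees(np.linalg.norm(rv)).round(1),'dist',np.linalg.norm(P-p).round(4))
E
python3 - <<'E'
from h import *
s,p,r=st(); d=load('wrist0'); W=d['world_from_camera']
print('cam in tool',r.inv().apply(W[:3,3]-p).round(4)); print((r.inv().as_matrix()@W[:3,:3]).round(3)); print(r.as_matrix().round(3))
a=np.array([-.475,.155,.866]);kc=np.array([.497,-.125,.158])
# swing tool by tilt only after yaw +1.06
for yaw in (0,1.06,-1.0):
    r1=R.from_rotvec([0,0,yaw])*r
    go(kc+.12*a, frame(a,r1.as_matrix()[:,1]))
E
```

```text
cam in tool [ 0.071   0.0014 -0.1415]
[[-0.001 -0.96  -0.28 ]
 [ 1.    -0.001 -0.001]
 [ 0.001 -0.28   0.96 ]]
[[ 0.925  0.381 -0.   ]
 [ 0.381 -0.925  0.001]
 [ 0.    -0.001 -1.   ]]
slide [1.4738 2.8323 0.2086] twist [-0.0233 -0.0801 -0.011 ] deg 30.3 dist 0.4799
slide [1.4738 2.8323 0.2086] twist [-0.0665 -0.0572  0.1692] deg 68.6 dist 0.4799
slide [1.4738 2.8323 0.2086] twist [ 0.0141 -0.0853 -0.1497] deg 62.2 dist 0.4799
```

```bash
python3 -m creep '{"slide":[[0.3,0.4,0.4],[0.6,0.7,0.6],[0.75,1,0.7],[0.75,1,0.7],[0.75,1,0.7],[0.75,1,0.7],[0.75,1,0.7],[0.75,1,0.7]],"twist":[[0,0,0.02],[0,0,0.04],[0,0,0.06],[0,0,0.08],[0,0,0.1],[0,0,0.12],[0,0,0.12],[0,0,0.12]],"fingers":[1,1,1,1,1,1,1,1]}'
python3 - <<'E'
from h import *
s,p,r=st(); print(s['qpos'].round(3),p.round(4))
a=np.array([-.475,.155,.866]);kc=np.array([.497,-.125,.158])
r1=R.from_rotvec([0,0,.3])*r
go(kc+.12*a, frame(a,r1.as_matrix()[:,1]))
E
```

```text
clock: 0.95
position: [0.3313, -0.3816, 0.336]
ee_rot: [-0.0, 0.841, 0.541, -0.0]
contact_force: [-0.3, -0.3, -0.1]
width: 0.0853
[-0.993  0.127  1.445 -0.     1.57  -0.565] [ 0.3313 -0.3816  0.336 ]
slide [ 0.7244  1.8346 -0.4935] twist [-0.0387 -0.0743  0.051 ] deg 35.3 dist 0.305
```

```bash
python3 -m creep '{"slide":[[0.2,0.3,0],[0.4,0.6,0],[0.7,1,-0.1],[0.7,1,-0.1],[0.7,1,-0.1],[0.7,1,-0.1]],"twist":[[-0.006,-0.012,0.008],[-0.013,-0.024,0.017],[-0.019,-0.036,0.026],[-0.026,-0.05,0.034],[-0.033,-0.062,0.042],[-0.0387,-0.0743,0.051]],"fingers":[1,1,1,1,1,1]}'
python3 - <<'E'
from h import *
s,p,r=st(); print(s['qpos'].round(3),p.round(4), r.as_matrix().round(3))
snap('wrist','w1');snap('scene','s1');snap('side','sd1')
E
```

```text
clock: 1.55
position: [0.4366, -0.2302, 0.3208]
ee_rot: [0.226, 0.715, 0.649, 0.129]
contact_force: [-0.2, 0.4, 0.3]
width: 0.0854
[-0.807 -0.16   1.881  0.293  0.969 -0.823] [ 0.4366 -0.2302  0.3208] [[ 0.123  0.87   0.478]
 [ 0.986 -0.054 -0.155]
 [-0.109  0.491 -0.865]]
```

View pics/w1.png

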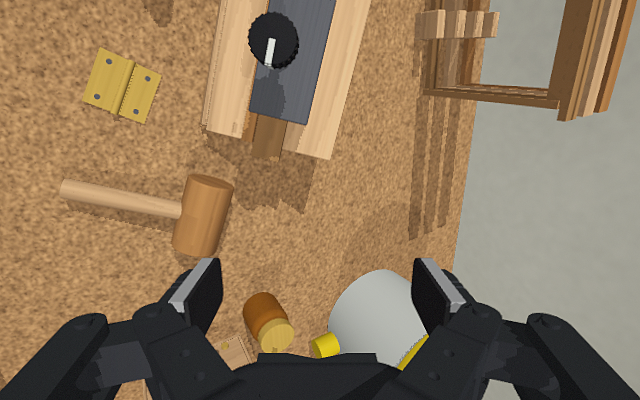

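View pics/sd1.png

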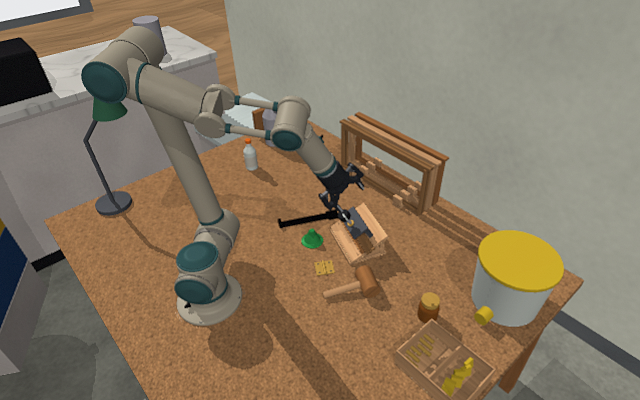

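The wrist view shows the knob at about (273,40). Its white line runs from the middle down to (270,65), towards -y. I'll shift further towards the knob.

```bash
python3 -m creep '{"slide":[[0,0.3,0.1],[0,0.5,0.1],[0,0.5,0.1],[0,0.5,0.1]],"twist":[[0,0,0],[0,0,0],[0,0,0],[0,0,0]],"fingers":[1,1,1,1]}'
python3 - <<'E'
from h import *
d=snap('wrist','w2')
im=d['img']; cv2.imwrite('pics/c2.png',cv2.resize(im[40:340,130:530],None,fx=2,fy=2,interpolation=cv2.INTER_CUBIC))
E
```

```text
clock: 2.1
position: [0.4374, -0.1571, 0.337]
ee_rot: [0.225, 0.716, 0.649, 0.128]
contact_force: [0.2, -0.6, 0.4]
width: 0.0856
```

View pics/c2.png

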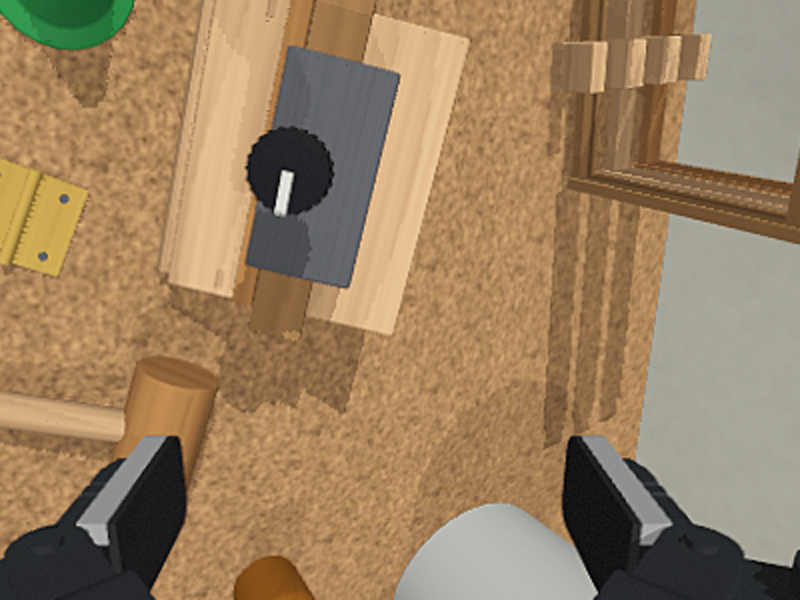

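The crop shows the bridge top with corners at about (289,45), (400,74), (350,288) and (248,264). The middle of the knob top is at (290,170), and the outer end of the white line is at (282,214).

```bash
python3 - <<'E'
from h import *
d=load('w2')
c=lambda u,v:(130+u/2,40+v/2)
def reg(poly):
    m=np.zeros((400,640),np.uint8); cv2.fillPoly(m,[np.array([c(*q) for q in poly],np.int32)],1)
    v,u=np.nonzero(m&(d['depth']>0)); P=np.array([pt(d,a,b,d['depth'][b,a]) for a,b in zip(u,v)]); return P
def plane(P):
    o=np.median(P,0)
    for _ in range(3):
        n=np.linalg.svd(P-P.mean(0))[2][-1]; n*=np.sign(n[2]); e=(P-P.mean(0))@n; P=P[abs(e-np.median(e))<.003]
    return P.mean(0),n,e.std(),len(P)
br=reg([(350,80),(392,82),(345,275),(305,270)]); B=plane(br); print('bridge',B)
bed=reg([(405,60),(455,60),(395,315),(365,300)]); print('bed',plane(bed))
kt=reg([(275,140),(310,140),(325,170),(300,195),(262,180)]); T=plane(kt); print('knobtop',T)
n=B[1]
# corners on bridge plane
W=d['world_from_camera'];o=W[:3,3]
def hit(u,v,p0,n):
    r=W[:3,:3]@ray(d,*c(u,v)); return o+r*((p0-o)@n)/(r@n)
C=[hit(u,v,B[0],n) for u,v in [(289,45),(400,74),(350,288),(248,264)]]
for q in C: print(q.round(4))
print('long',np.linalg.norm(C[0]-C[3]),np.linalg.norm(C[1]-C[2]),'short',np.linalg.norm(C[0]-C[1]))
for e in (C[0]-C[3],C[1]-C[2]): print('yaw',np.degrees(np.arctan2(-e[0],e[1])))
kc=hit(290,170,T[0],n); le=hit(282,214,T[0],n); bc=np.mean(C,0)
print('top centre',kc,'line end',le,np.linalg.norm(le-kc))
yaw=np.arctan2(n[1],n[0])+np.pi; print('yaw normal',np.degrees(yaw)-360*(yaw>np.pi),'tilt',np.degrees(np.arccos(n[2])))
print('axis offset from bridge centre', (kc-bc)-((kc-bc)@n)*n, 'height above bridge',(kc-bc)@n)
E
```

```text
bridge (array([ 0.54302629, -0.14266143,  0.1208042 ]), array([-0.41188848,  0.14330155,  0.89989585]), np.float64(0.000807472369797106), 544)
bed (array([ 0.60024674, -0.15635109,  0.08982334]), array([-0.46941363,  0.1668871 ,  0.86706374]), np.float64(0.0008398034319585673), 2699)
knobtop (array([ 0.49216869, -0.12219811,  0.16584708]), array([-0.46523206,  0.18045941,  0.86659883]), np.float64(0.0007377038394869641), 628)
[ 0.5234 -0.0713  0.1005]
[ 0.5762 -0.0897  0.1276]
[ 0.5355 -0.2068  0.1276]
[ 0.4835 -0.1874  0.1007]
long 0.12282033056304835 0.12392206471623322 short 0.062088193296201424
yaw -18.99473275487325
yaw -19.179807970472847
top centre [ 0.49078515 -0.12433243  0.1655537 ] line end [ 0.48420671 -0.14422994  0.16571123] 0.020957381984583034
yaw normal -19.183473735034113 tilt 25.855619157488174
axis offset from bridge centre [-0.01231921  0.00526059 -0.00647629] height above bridge 0.06441398345885552
```

```bash
cat >> h.py <<'E'
a=np.array([-.4722,.1644,.8660]); a/=np.linalg.norm(a); KT=np.array([.4908,-.1243,.1656]); KC=KT-.012*a
E
python3 - <<'E'
from h import *
u=np.cross(a,[0,0,1.]);u/=np.linalg.norm(u);v=np.cross(a,u)
t=np.linspace(0,2*np.pi,40)[:,None]; ring=.02*(np.cos(t)*u+np.sin(t)*v)
outs=[]
for f,(x0,x1,y0,y1) in (('scene0',(240,290,170,230)),('w2',(240,310,90,160))):
    d=load(f); S=8; x=cv2.resize(d['img'][y0:y1,x0:x1],None,fx=S,fy=S,interpolation=cv2.INTER_CUBIC)
    for h,c in ((0,(0,255,255)),(-.024,(255,0,255))):
        q=(proj(d,KT+h*a+ring)-[x0,y0]+.5)*S; cv2.polylines(x,[q.astype(np.int32)],True,c,1)
    outs.append(cv2.copyMakeBorder(x,0,600-x.shape[0],0,0,cv2.BORDER_CONSTANT) if x.shape[0]<600 else x)
    
o=np.hstack([cv2.resize(z,None,fx=.8,fy=.8) for z in outs]); cv2.imwrite('pics/ov.png',o); print(o.shape)
E
```

```text
(480, 768, 3)
```

View pics/ov.png

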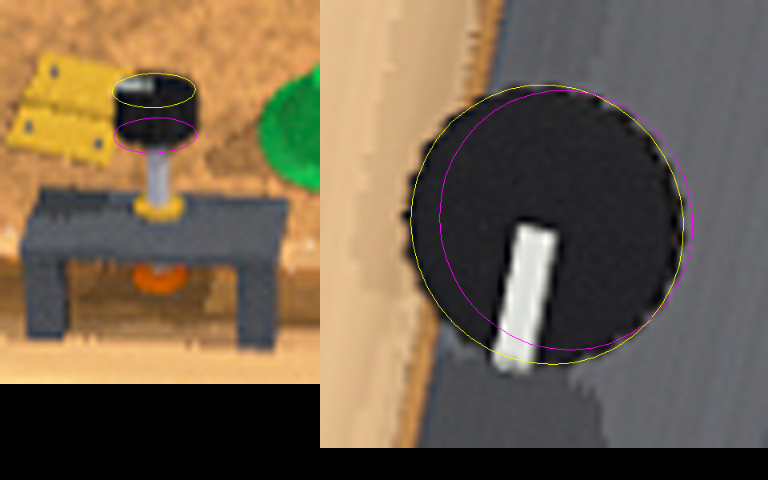

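The projected knob cylinder matches both views to within about 1 mm. Next I move to the pre-grasp pose on the axis.

```bash
python3 - <<'E'
from h import *
s,p,r=st(); print(s['qpos'].round(3)); Rt=frame(a,r.as_matrix()[:,1]); go(KC+.075*a,Rt)
E
```

```text
[-0.612 -0.224  1.886  0.176  0.982 -0.574]
slide [ 0.1581  0.2911 -0.7771] twist [-0.0011  0.0004 -0.0007] deg 0.5 dist 0.1267
```

```bash
python3 -m creep '{"slide":[[0.05,0.1,-0.25],[0.1,0.2,-0.5],[0.158,0.291,-0.777],[0.158,0.291,-0.777],[0.158,0.291,-0.777],[0.158,0.291,-0.777],[0.158,0.291,-0.777],[0.158,0.291,-0.777],[0.158,0.291,-0.777],[0.158,0.291,-0.777],[0.158,0.291,-0.777],[0.158,0.291,-0.777],[0.158,0.291,-0.777],[0.158,0.291,-0.777],[0.158,0.291,-0.777]],"twist":[[-0.0112,0.0039,0.0205],[-0.0224,0.0078,0.041],[-0.0336,0.0117,0.0616],[-0.0447,0.0156,0.0821],[-0.056,0.0195,0.1026],[-0.067,0.0233,0.1231],[-0.0783,0.0272,0.1436],[-0.0894,0.0311,0.1642],[-0.1006,0.035,0.1847],[-0.1118,0.0389,0.205],[-0.123,0.0428,0.2258],[-0.1342,0.0467,0.2463],[-0.145,0.0506,0.2668],[-0.1566,0.0545,0.2873],[-0.1566,0.0545,0.2873]],"fingers":[1,1,1,1,1,1,1,1,1,1,1,1,1,1,1]}'
python3 - <<'E'
from h import *
s,p,r=st(); print(s['qpos'].round(3)); Rt=frame(a,r.as_matrix()[:,1]); go(KC-.022*a,Rt); print(r.as_matrix()[:,1],r.as_matrix()[:,2])
snap('wrist','w3');snap('scene','s3')
E
```

```text
clock: 3.65
position: [0.4607, -0.1145, 0.2195]
ee_rot: [0.217, -0.196, 0.947, -0.133]
contact_force: [0.6, 0.4, -0.1]
width: 0.0853
[-0.418 -0.114  2.101  0.059  0.643 -2.435]
slide [ 0.3074 -0.1026 -0.5554] twist [ 0.0002 -0.0017  0.0004] deg 0.6 dist 0.0965
[-0.31430845  0.8875719  -0.33678825] [ 0.46253988 -0.16662858 -0.8707995 ]
```

View pics/w3.png

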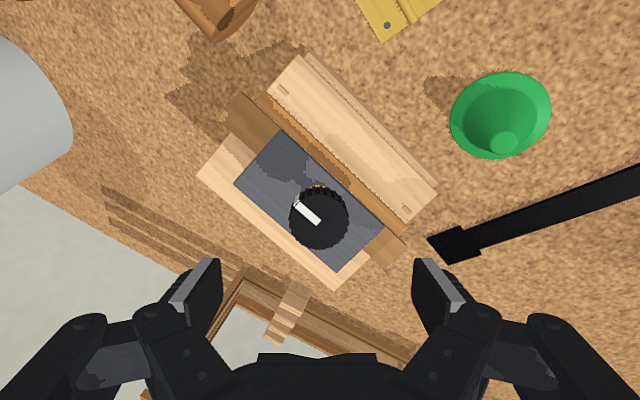

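```bash
python3 -m creep '{"slide":[[0.08,-0.026,-0.14],[0.15,-0.05,-0.28],[0.23,-0.077,-0.42],[0.307,-0.103,-0.555],[0.307,-0.103,-0.555],[0.307,-0.103,-0.555]],"twist":[[0,-0.0017,0],[0,-0.0017,0],[0,-0.0017,0],[0,-0.0017,0],[0,-0.0017,0],[0,-0.0017,0]],"fingers":[1,1,1,1,1,1]}'
python3 - <<'E'
from h import *
s,p,r=st(); print(s['qpos'].round(3)); Rt=frame(a,r.as_matrix()[:,1]); go(KC-.022*a,Rt)
snap('scene','s4')
d=snap('wrist','w4')
E
```

```text
clock: 4.35
position: [0.5062, -0.1287, 0.1362]
ee_rot: [0.222, -0.196, 0.946, -0.133]
contact_force: [0.2, 0.8, -0.1]
width: 0.0858
[-0.407  0.073  2.182  0.097  0.366 -2.468]
slide [ 0.0045 -0.0077 -0.0002] twist [ 0.0001 -0.0001  0.0001] deg 0.1 dist 0.0013
```

View pics/w4.png

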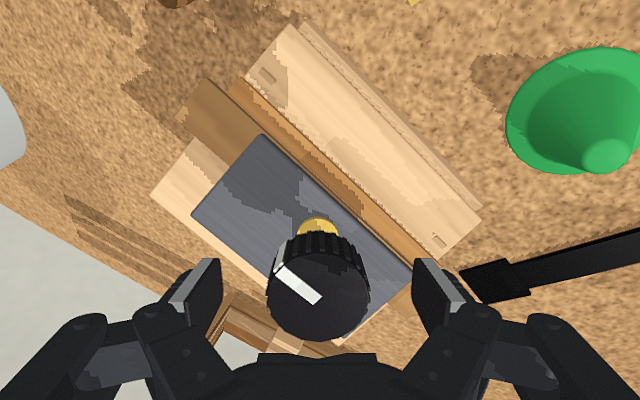

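```bash
python3 -m creep '{"slide":[[0.0045,-0.0077,0],[0.0045,-0.0077,0],[0.0045,-0.0077,0],[0.0045,-0.0077,0],[0.0045,-0.0077,0],[0.0045,-0.0077,0],[0.0045,-0.0077,0],[0.0045,-0.0077,0]],"twist":[[0,0,0],[0,0,0],[0,0,0],[0,0,0],[0,0,0],[0,0,0],[0,0,0],[0,0,0]],"fingers":[-1,-1,-1,-1,-1,-1,-1,-1]}' 30
python3 - <<'E'
from h import *
s,p,r=st(); print(s['qpos'].round(3),s['moment']); go(KC-.022*a,frame(a,r.as_matrix()[:,1]))
d=snap('wrist','w5')
E
```

```text
clock: 5.25
position: [0.5068, -0.1293, 0.1371]
ee_rot: [0.223, -0.197, 0.945, -0.134]
contact_force: [-3.5, 2.7, 6.8]
width: 0.0394
[-0.408  0.072  2.181  0.101  0.365 -2.475] [0.18840741 0.26346691 0.12605884]
slide [ 0.0006 -0.0041 -0.0061] twist [0.0002 0.0003 0.    ] deg 0.1 dist 0.0011
```

View pics/w5.png

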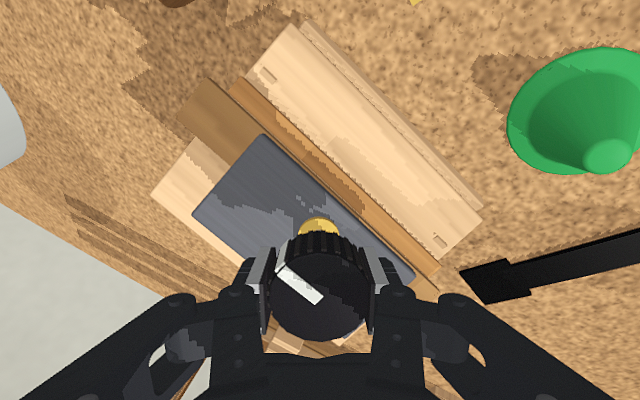

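```bash
python3 -m creep '{"slide":[[0.0003,-0.0001,-0.0006],[0.0007,-0.0002,-0.0013],[0.001,-0.0004,-0.0019],[0.0014,-0.0005,-0.0026],[0.0018,-0.0006,-0.0032],[0.0021,-0.0007,-0.0038],[0.0025,-0.0008,-0.0045],[0.0028,-0.001,-0.0051]],"twist":[[0.0105,-0.0037,-0.0192],[0.021,-0.0073,-0.0385],[0.0315,-0.011,-0.0577],[0.042,-0.0146,-0.0769],[0.0525,-0.0183,-0.0962],[0.063,-0.0219,-0.1154],[0.0734,-0.0256,-0.1346],[0.0839,-0.0292,-0.1538]],"fingers":[-1,-1,-1,-1,-1,-1,-1,-1]}' 30
python3 - <<'E'
from h import *
s,p,r=st(); print(s['qpos'].round(3),s['moment'],s['contact_force'],s['moment']@a,s['contact_force']@a)
d=snap('wrist','w6')
E
```

```text
clock: 6.1
position: [0.5065, -0.1303, 0.136]
ee_rot: [0.259, 0.336, 0.906, 0.004]
contact_force: [-7.5, -2.5, 6.9]
width: 0.0391
[-0.409  0.074  2.181  0.095  0.366 -1.35 ] [-0.97974364  1.10361463 -0.6557122 ] [-7.47563356 -2.45350372  6.91165645] 0.07622409045146641 9.112332199983829
```

View pics/w6.png

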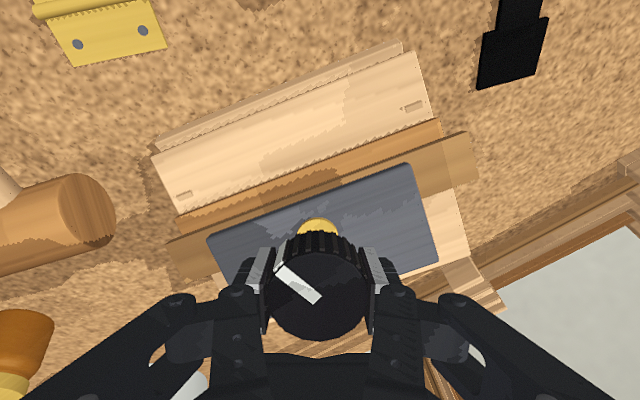

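The knob turns with the gripper without slipping; the white line stays at (298,284) in the wrist view. Continuing.

```bash
python3 -m creep '{"slide":[[0.0003,-0.0001,-0.0006],[0.0007,-0.0002,-0.0013],[0.001,-0.0004,-0.0019],[0.0014,-0.0005,-0.0026],[0.0018,-0.0006,-0.0032],[0.0021,-0.0007,-0.0038],[0.0025,-0.0008,-0.0045],[0.0028,-0.001,-0.0051],[0.0032,-0.0011,-0.0058],[0.0035,-0.0012,-0.0064],[0.0039,-0.0013,-0.007],[0.0042,-0.0014,-0.0077],[0.0046,-0.0016,-0.0083],[0.0049,-0.0017,-0.009],[0.0053,-0.0018,-0.0096],[0.0056,-0.0019,-0.0102],[0.006,-0.002,-0.0109],[0.0063,-0.0022,-0.0115],[0.0067,-0.0023,-0.0122],[0.007,-0.0024,-0.0128]],"twist":[[0.0105,-0.0037,-0.0192],[0.021,-0.0073,-0.0385],[0.0315,-0.011,-0.0577],[0.042,-0.0146,-0.0769],[0.0525,-0.0183,-0.0962],[0.063,-0.0219,-0.1154],[0.0734,-0.0256,-0.1346],[0.0839,-0.0292,-0.1538],[0.0944,-0.0329,-0.1731],[0.1049,-0.0365,-0.1924],[0.1154,-0.0402,-0.2116],[0.1259,-0.0438,-0.2309],[0.1364,-0.0475,-0.2501],[0.1469,-0.0511,-0.2693],[0.1574,-0.0548,-0.2886],[0.1679,-0.0585,-0.3078],[0.1784,-0.0621,-0.3271],[0.1888,-0.0658,-0.3463],[0.1993,-0.0694,-0.3655],[0.2098,-0.0731,-0.3848]],"fingers":[-1,-1,-1,-1,-1,-1,-1,-1,-1,-1,-1,-1,-1,-1,-1,-1,-1,-1,-1,-1]}' 30
python3 - <<'E'
from h import *
s,p,r=st(); print(s['qpos'].round(3),s['moment'],s['contact_force'],s['moment']@a,s['contact_force']@a); go(p,frame(a,r.as_matrix()[:,1]))
E
python3 -m creep '{"slide":[[0.0003,-0.0001,-0.0006],[0.0007,-0.0002,-0.0013],[0.001,-0.0004,-0.0019],[0.0014,-0.0005,-0.0026],[0.0018,-0.0006,-0.0032],[0.0021,-0.0007,-0.0038],[0.0025,-0.0008,-0.0045]],"twist":[[0.0105,-0.0037,-0.0192],[0.021,-0.0073,-0.0385],[0.0315,-0.011,-0.0577],[0.042,-0.0146,-0.0769],[0.0525,-0.0183,-0.0962],[0.063,-0.0219,-0.1154],[0.0734,-0.0256,-0.1346]],"fingers":[-1,-1,-1,-1,-1,-1,-1]}' 30
python3 - <<'E'
from h import *
s,p,r=st(); print(s['qpos'].round(3),s['moment'],s['contact_force'],s['moment']@a,s['contact_force']@a); go(p,frame(a,r.as_matrix()[:,1]))
d=snap('wrist','w7')
E
```

```text
clock: 8.15
position: [0.5064, -0.129, 0.1331]
ee_rot: [0.039, 0.951, -0.173, 0.254]
contact_force: [-7.3, 4.3, 7.4]
width: 0.0391
[-0.41   0.079  2.183  0.111  0.363  1.427] [0.42313251 0.71234126 0.21909221] [-7.32146976  4.29539603  7.38432317] 0.10704193001129458 10.558416221364634
slide [0. 0. 0.] twist [-0.0005 -0.0005 -0.0001] deg 0.3 dist 0.0
clock: 8.85
position: [0.5077, -0.1291, 0.133]
ee_rot: [-0.086, 0.758, -0.599, 0.244]
contact_force: [-4.3, 4.8, 6.5]
width: 0.0393
[-0.409  0.08   2.184  0.112  0.358  2.404] [0.66254826 0.31253874 0.42298212] [-4.34895875  4.81440834  6.49735183] 0.10483089499432889 8.47195927309538
slide [0. 0. 0.] twist [-0.0003 -0.     -0.0002] deg 0.1 dist 0.0
```

View pics/w7.png

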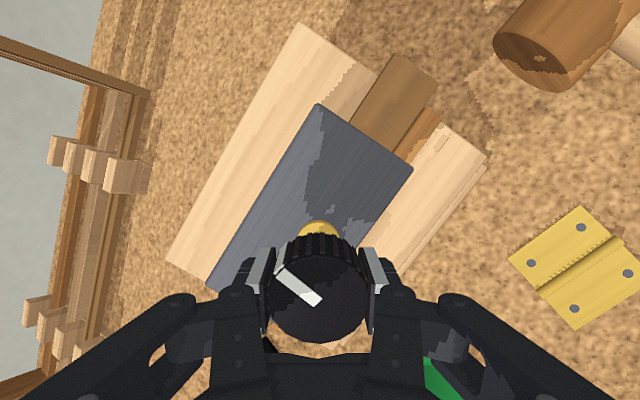

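```bash
python3 -m creep '{"slide":[[0,0,0],[0,0,0],[0,0,0],[0,0,0],[0,0,0],[0,0,0],[0,0,0]],"twist":[[0,0,0],[0,0,0],[0,0,0],[0,0,0],[0,0,0],[0,0,0],[0,0,0]],"fingers":[1,1,1,1,1,1,1]}' 30
python3 - <<'E'
from h import *
s,p,r=st(); print(s['qpos'].round(3),s['contact_force'],s['moment']); go(KC-.0039*a-.022*a,frame(a,r.as_matrix()[:,1]))
d=snap('wrist','w8')
E
```

```text
clock: 9.6
position: [0.5088, -0.1303, 0.1331]
ee_rot: [-0.085, 0.76, -0.596, 0.245]
contact_force: [-0.3, -0.3, -0.2]
width: 0.0853
[-0.41   0.082  2.183  0.111  0.355  2.398] [-0.29537526 -0.27505116 -0.15828234] [ 0.06970085  0.20395495 -0.03904693]
slide [-0.0009 -0.0014 -0.0023] twist [-0.0001  0.0002 -0.0001] deg 0.1 dist 0.0004
```

View pics/w8.png

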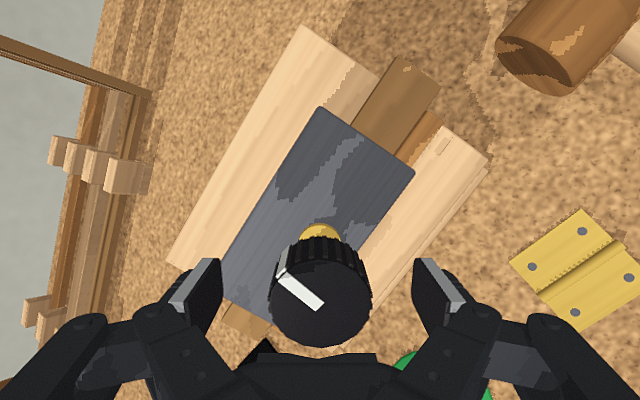

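The fingers are released and the knob stayed put (line at (300,291)). Now rotating the open gripper back.

```bash
python3 -m creep '{"slide":[[0,0,0],[0,0,0],[0,0,0],[0,0,0],[0,0,0],[0,0,0],[0,0,0],[0,0,0],[0,0,0],[0,0,0],[0,0,0],[0,0,0],[0,0,0],[0,0,0],[0,0,0],[0,0,0],[0,0,0],[0,0,0],[0,0,0],[0,0,0]],"twist":[[-0.0105,0.0037,0.0192],[-0.021,0.0073,0.0385],[-0.0315,0.011,0.0577],[-0.042,0.0146,0.0769],[-0.0525,0.0183,0.0962],[-0.063,0.0219,0.1154],[-0.0734,0.0256,0.1346],[-0.0839,0.0292,0.1538],[-0.0944,0.0329,0.1731],[-0.1049,0.0365,0.1924],[-0.1154,0.0402,0.2116],[-0.1259,0.0438,0.2309],[-0.1364,0.0475,0.2501],[-0.1469,0.0511,0.2693],[-0.1574,0.0548,0.2886],[-0.1679,0.0585,0.3078],[-0.1784,0.0621,0.3271],[-0.1888,0.0658,0.3463],[-0.1993,0.0694,0.3655],[-0.2098,0.0731,0.3848]],"fingers":[1,1,1,1,1,1,1,1,1,1,1,1,1,1,1,1,1,1,1,1]}' 30
python3 -m creep '{"slide":[[0,0,0],[0,0,0],[0,0,0],[0,0,0],[0,0,0],[0,0,0],[0,0,0],[0,0,0],[0,0,0],[0,0,0],[0,0,0],[0,0,0],[0,0,0],[0,0,0],[0,0,0],[0,0,0]],"twist":[[-0.0105,0.0037,0.0192],[-0.021,0.0073,0.0385],[-0.0315,0.011,0.0577],[-0.042,0.0146,0.0769],[-0.0525,0.0183,0.0962],[-0.063,0.0219,0.1154],[-0.0734,0.0256,0.1346],[-0.0839,0.0292,0.1538],[-0.0944,0.0329,0.1731],[-0.1049,0.0365,0.1924],[-0.1154,0.0402,0.2116],[-0.1259,0.0438,0.2309],[-0.1364,0.0475,0.2501],[-0.1469,0.0511,0.2693],[-0.1574,0.0548,0.2886],[-0.1574,0.0548,0.2886]],"fingers":[1,1,1,1,1,1,1,1,1,1,1,1,1,1,1,1]}' 30
python3 - <<'E'
from h import *
s,p,r=st(); print(s['qpos'].round(3),s['contact_force'],s['moment']); go(KC-.0039*a-.023*a,frame(a,r.as_matrix()[:,1]))
d=snap('wrist','w9')
E
```

```text
clock: 11.65
position: [0.5088, -0.1303, 0.1331]
ee_rot: [0.226, 0.718, 0.646, 0.124]
contact_force: [-0.1, 0.0, -0.1]
width: 0.0855
clock: 13.25
position: [0.5088, -0.1303, 0.1332]
ee_rot: [0.222, -0.198, 0.945, -0.134]
contact_force: [-0.3, -0.1, -0.2]
width: 0.0857
[-0.408  0.082  2.183  0.103  0.354 -2.478] [-0.26842544 -0.08540964 -0.21146741] [ 0.06200132  0.23765343 -0.00303531]
slide [ 0.0025 -0.0028 -0.0084] twist [0.0002 0.0002 0.0001] deg 0.1 dist 0.0014
```

View pics/w9.png

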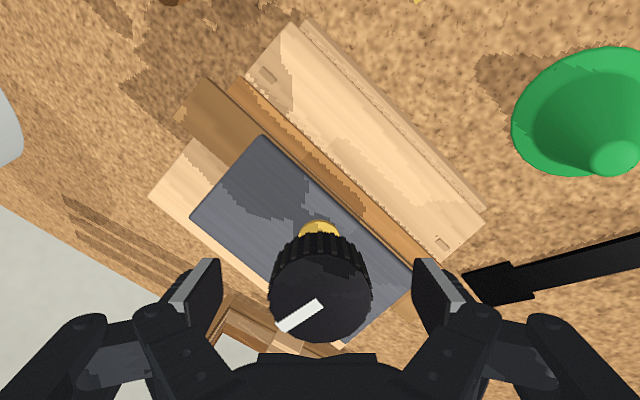

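```bash
python3 -m creep '{"slide":[[0.0025,-0.0028,-0.0084],[0.0025,-0.0028,-0.0084],[0.0025,-0.0028,-0.0084],[0.0025,-0.0028,-0.0084],[0.0025,-0.0028,-0.0084],[0.0025,-0.0028,-0.0084],[0.0025,-0.0028,-0.0084],[0.0025,-0.0028,-0.0084]],"twist":[[0,0,0],[0,0,0],[0,0,0],[0,0,0],[0,0,0],[0,0,0],[0,0,0],[0,0,0]],"fingers":[-1,-1,-1,-1,-1,-1,-1,-1]}' 30
python3 -m creep '{"slide":[[0.0003,-0.0001,-0.0006],[0.0007,-0.0002,-0.0013],[0.001,-0.0004,-0.0019],[0.0014,-0.0005,-0.0026],[0.0018,-0.0006,-0.0032],[0.0021,-0.0007,-0.0038],[0.0025,-0.0008,-0.0045],[0.0028,-0.001,-0.0051],[0.0032,-0.0011,-0.0058],[0.0035,-0.0012,-0.0064],[0.0039,-0.0013,-0.007],[0.0042,-0.0014,-0.0077],[0.0046,-0.0016,-0.0083],[0.0049,-0.0017,-0.009],[0.0053,-0.0018,-0.0096],[0.0056,-0.0019,-0.0102],[0.006,-0.002,-0.0109],[0.0063,-0.0022,-0.0115],[0.0067,-0.0023,-0.0122],[0.007,-0.0024,-0.0128]],"twist":[[0.0105,-0.0037,-0.0192],[0.021,-0.0073,-0.0385],[0.0315,-0.011,-0.0577],[0.042,-0.0146,-0.0769],[0.0525,-0.0183,-0.0962],[0.063,-0.0219,-0.1154],[0.0734,-0.0256,-0.1346],[0.0839,-0.0292,-0.1538],[0.0944,-0.0329,-0.1731],[0.1049,-0.0365,-0.1924],[0.1154,-0.0402,-0.2116],[0.1259,-0.0438,-0.2309],[0.1364,-0.0475,-0.2501],[0.1469,-0.0511,-0.2693],[0.1574,-0.0548,-0.2886],[0.1679,-0.0585,-0.3078],[0.1784,-0.0621,-0.3271],[0.1888,-0.0658,-0.3463],[0.1993,-0.0694,-0.3655],[0.2098,-0.0731,-0.3848]],"fingers":[-1,-1,-1,-1,-1,-1,-1,-1,-1,-1,-1,-1,-1,-1,-1,-1,-1,-1,-1,-1]}' 30
python3 - <<'E'
from h import *
s,p,r=st(); print(s['qpos'].round(3),s['moment'],s['contact_force'],s['moment']@a,s['contact_force']@a); go(p,frame(a,r.as_matrix()[:,1]))
d=snap('wrist','w10')
E
```

```text
clock: 14.1
position: [0.5089, -0.1304, 0.1318]
ee_rot: [0.222, -0.198, 0.945, -0.134]
contact_force: [-2.7, 3.3, 2.2]
width: 0.0393
clock: 16.1
position: [0.5088, -0.1307, 0.1292]
ee_rot: [0.168, 0.898, 0.357, 0.194]
contact_force: [-5.1, 1.5, 3.5]
width: 0.0391
[-0.41   0.089  2.184  0.108  0.352  0.312] [0.19593156 0.87858251 0.05455017] [-5.12269648  1.4892726   3.49388798] 0.09916269753996677 5.689605286639663
slide [0. 0. 0.] twist [-0.0002 -0.0007 -0.    ] deg 0.3 dist 0.0
```

View pics/w10.png

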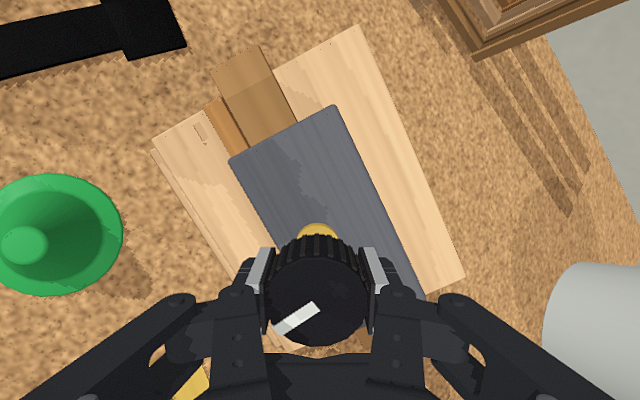

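No slip yet: the line is still at (297,318) relative to the gripper. I'll go on in smaller steps.

```bash
python3 -m creep '{"slide":[[0.0003,-0.0001,-0.0006],[0.0007,-0.0002,-0.0013],[0.001,-0.0004,-0.0019],[0.0014,-0.0005,-0.0026],[0.0018,-0.0006,-0.0032],[0.0021,-0.0007,-0.0038]],"twist":[[0.0105,-0.0037,-0.0192],[0.021,-0.0073,-0.0385],[0.0315,-0.011,-0.0577],[0.042,-0.0146,-0.0769],[0.0525,-0.0183,-0.0962],[0.063,-0.0219,-0.1154]],"fingers":[-1,-1,-1,-1,-1,-1]}' 30
python3 - <<'E'
from h import *
s,p,r=st(); print(s['qpos'].round(3),s['moment']@a,s['contact_force']@a)
E
python3 -m creep '{"slide":[[0.0003,-0.0001,-0.0006],[0.0007,-0.0002,-0.0013],[0.001,-0.0004,-0.0019]],"twist":[[0.0105,-0.0037,-0.0192],[0.021,-0.0073,-0.0385],[0.0315,-0.011,-0.0577]],"fingers":[-1,-1,-1]}' 30
python3 - <<'E'
from h import *
s,p,r=st(); print(s['qpos'].round(3),s['moment']@a,s['contact_force']@a)
d=snap('wrist','w11')
E
```

```text
clock: 16.75
position: [0.5095, -0.1309, 0.1287]
ee_rot: [0.075, 0.966, -0.037, 0.246]
contact_force: [-3.8, 2.4, 0.8]
width: 0.0396
[-0.411  0.091  2.185  0.115  0.349  1.138] 1.007095044433973 2.866614769476113
clock: 17.05
position: [0.5104, -0.1313, 0.1289]
ee_rot: [0.022, 0.937, -0.236, 0.258]
contact_force: [-2.8, 2.1, 1.9]
width: 0.0393
[-0.412  0.091  2.185  0.118  0.345  1.553] 1.0646166978604814 3.2871113115941695
```

View pics/w11.png

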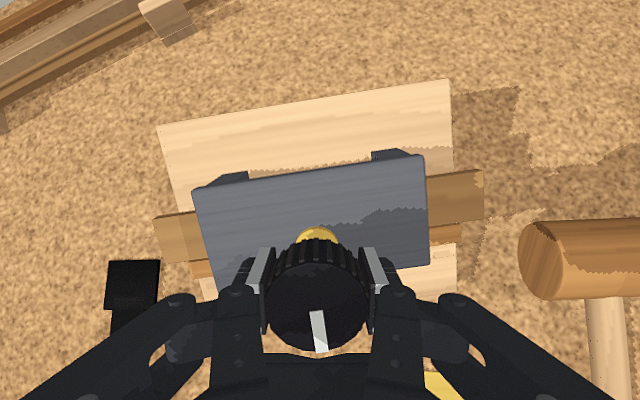

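The moment jumped to 1.0 N m and held, and the white line slipped relative to the fingers (now (317,312)→(321,348)), so the screw has bottomed. I measure the line's world angle before backing off.

```bash
cat >> h.py <<'E'
JY=np.cross(a,[1,0,0]); JY=np.array([.3289,.9444,0.]); JX=np.cross(JY,a)
def line(d,drop,dbg=False):
    C=KT-drop*a; W=d['world_from_camera']; o=W[:3,3]
    im=d['img'].astype(int); v,u=np.nonzero((im.min(2)>135)&(im.max(2)-im.min(2)<35))
    P=cv2.undistortPoints(np.c_[u,v].astype(float)[:,None],K(d),np.array(d['dist']))[:,0]
    r=np.c_[P,np.ones(len(P))]@W[:3,:3].T; X=o+r*(((C-o)@a)/(r@a))[:,None]-C
    X=np.c_[X@JX,X@JY]; X=X[np.hypot(*X.T)<.0185]
    m=X.mean(0); e=np.linalg.svd(X-m)[2][0]; e*=np.sign(e@m)
    # angle clockwise seen from above: x->-y
    return np.degrees(np.arctan2(-e[1],e[0])), np.degrees(np.arctan2(-m[1],m[0])), (m*1e3).round(1), len(X)
E
python3 - <<'E'
from h import *
for f,dr in (('w2',0),('w4',0),('w5',0),('w8',.0039),('w9',.0039),('w11',.0073)): print(f,line(load(f),dr))
E
```

```text
w2 (np.float64(88.56137005915421), np.float64(97.88027424157167), array([-1.3, -9.5]), 112)
w4 (np.float64(89.18409771872986), np.float64(95.27276816368276), array([-0.9, -9.8]), 574)
w5 (np.float64(89.35575452756743), np.float64(95.75730896704906), array([-1. , -9.7]), 575)
w8 (np.float64(9.956824334362626), np.float64(14.071265273635714), array([ 8.6, -2.1]), 628)
w9 (np.float64(9.778937283114653), np.float64(14.498053017139402), array([ 8.5, -2.2]), 583)
w11 (np.float64(-177.8750213700401), np.float64(178.99981038491), array([-10.2,  -0.2]), 452)
```

```bash
python3 -m creep '{"slide":[[-0.0003,0.0001,0.0006],[-0.0007,0.0002,0.0013],[-0.001,0.0004,0.0019],[-0.0014,0.0005,0.0026],[-0.0018,0.0006,0.0032],[-0.0021,0.0007,0.0038],[-0.0025,0.0008,0.0045],[-0.0028,0.001,0.0051],[-0.0032,0.0011,0.0058],[-0.0035,0.0012,0.0064],[-0.0039,0.0013,0.007],[-0.0039,0.0014,0.0072],[-0.0039,0.0014,0.0072]],"twist":[[-0.0105,0.0037,0.0192],[-0.021,0.0073,0.0385],[-0.0315,0.011,0.0577],[-0.042,0.0146,0.0769],[-0.0525,0.0183,0.0962],[-0.063,0.0219,0.1154],[-0.0734,0.0256,0.1346],[-0.0839,0.0292,0.1538],[-0.0944,0.0329,0.1731],[-0.1049,0.0365,0.1924],[-0.1154,0.0402,0.2116],[-0.118,0.0411,0.2165],[-0.118,0.0411,0.2165]],"fingers":[-1,-1,-1,-1,-1,-1,-1,-1,-1,-1,-1,-1,-1]}' 30
python3 - <<'E'
from h import *
s,p,r=st(); print(s['qpos'].round(3),s['moment']@a,s['contact_force'])
d=snap('wrist','w12'); print(line(d,.0060))
print(line(load('w10'),.0060))
E
```

```text
clock: 18.4
position: [0.5094, -0.1303, 0.1296]
ee_rot: [0.197, 0.829, 0.496, 0.165]
contact_force: [-2.0, 4.0, 2.9]
width: 0.0389
[-0.409  0.089  2.183  0.109  0.353 -0.008] 0.0807686947981843 [-2.04317881  3.98895579  2.90733577]
(np.float64(91.7964307474699), np.float64(99.65150469677354), array([-1.6, -9.7]), 500)
(np.float64(170.4513146532974), np.float64(167.5203063780904), array([-9.6, -2.1]), 526)
```

View pics/w12.png

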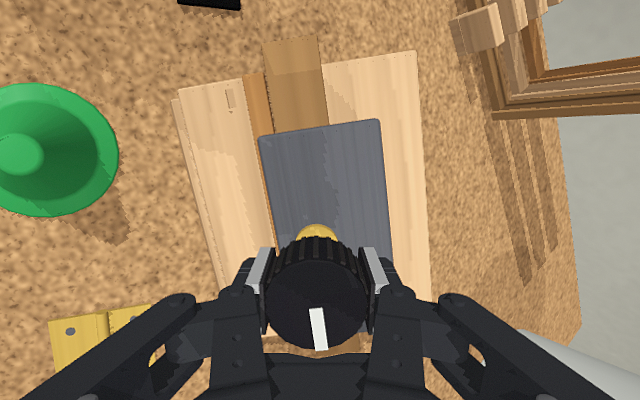

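The back-off measured 90.3°, with the line going from 182.1° to 91.8°. Now I release and retract along the axis.

```bash
python3 -m creep '{"slide":[[0,0,0],[0,0,0],[0,0,0],[0,0,0],[0,0,0],[0,0,0],[0,0,0],[-0.05,0.017,0.09],[-0.12,0.041,0.22],[-0.2,0.07,0.37],[-0.28,0.098,0.52],[-0.36,0.126,0.67],[-0.4,0.139,0.74],[-0.4,0.139,0.74],[-0.4,0.139,0.74]],"twist":[[0,0,0],[0,0,0],[0,0,0],[0,0,0],[0,0,0],[0,0,0],[0,0,0],[0,0,0],[0,0,0],[0,0,0],[0,0,0],[0,0,0],[0,0,0],[0,0,0],[0,0,0]],"fingers":[1,1,1,1,1,1,1,1,1,1,1,1,1,1,1]}' 30
python3 - <<'E'
from h import *
d=snap('wrist','w13'); print(line(d,.0060))
c=d['img'][60:320,140:480]; x=cv2.resize(c,None,fx=1.4,fy=1.4)
e=snap('scene','s13'); y=cv2.resize(e['img'][160:250,190:345],None,fx=4.5,fy=4.5,interpolation=cv2.INTER_CUBIC)
cv2.imwrite('pics/w13c.png',x);cv2.imwrite('pics/s13c.png',y)
E
```

```text
clock: 19.95
position: [0.45, -0.1101, 0.2411]
ee_rot: [0.198, 0.83, 0.495, 0.166]
contact_force: [-0.4, 0.2, -0.3]
width: 0.0851
(np.float64(91.65348747450417), np.float64(100.19446817508133), array([-1.7, -9.4]), 147)
```

View pics/w13.png

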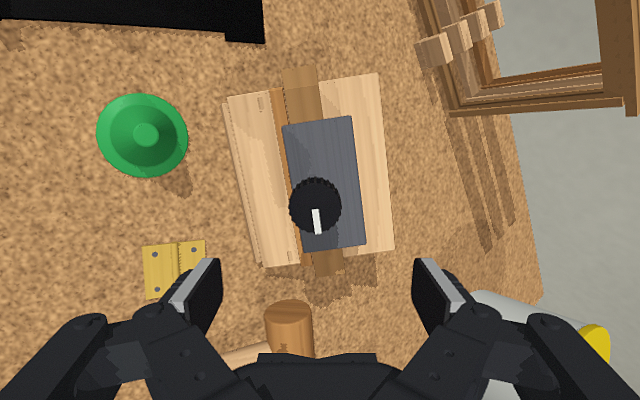

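View pics/s13c.png

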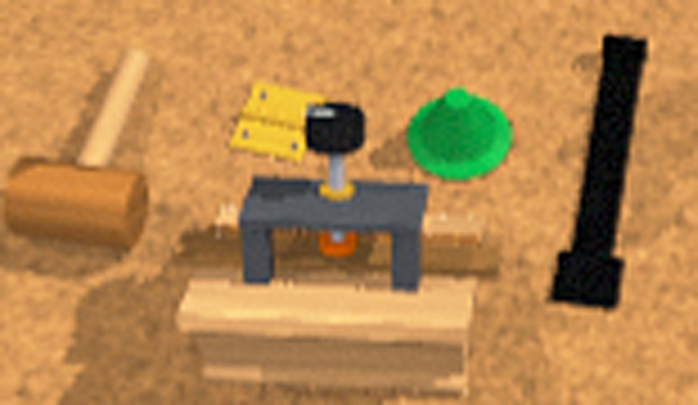

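```bash
python3 - <<'E'
from h import *
print(order.sign_off())
E
```

```text
the job is handed in; nothing more can be done
None
```

The screw was run down until it bottomed on the bar, backed off a quarter turn and released. I handed the job in at about 20 s of the 72 s limit.

- **Screwing in:** it took two grips. The white line shows the knob turned about 453° clockwise in total. At the end the moment jumped from about 0.1 to 1.0 N m, and the fingers slipped about 58° on the knob, which is how I judged it had bottomed.
- **Backing off:** the white line moved from 182.1° to 91.8°, a back-off of 90.3°. After I opened the fingers and pulled back along the axis, it read 91.7°, so releasing did not disturb it.
- **Last views:** the gripper is clear of the jig with no contact force beyond noise. The hinge, cone, hive tool and mallet look unmoved. The glue bottle and pin jar were not in the last close-up pictures, but the arm never went near them.
- **One disagreement:** my first estimate of the starting turn, from the knob height, was 3.4 rad. The stop implies 4.67 rad. That is about 1 mm of height, within the measuring error, and the stop itself was clear. I did not measure the gap under the shoe directly.

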